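Open the photometer's cell hatch by its push-push latch

TASK

Open the cell compartment of the bench photometer for the next sample: with a fingertip, gently press the front edge of its large hatch down once, right to the stop, and let go so that the push-push latch releases and the hatch springs up. Then keep the hand clear and watch for a couple of seconds that the hatch stays fully up. Press it only that once and without forcing it, leave the smaller lamp hatch shut, and do not move or pick up any of the things standing around.

Things in the scene. Friction and masses are not known exactly. Their poses are not given: they have to be found in the camera images.
- cell_hatch_press (a point): Ribbed press spot on top of the cell module's large dark hatch, mid-width, 12 mm in from the front (free) edge. Hatch plate 84 mm long (front to hinge), 76 wide, 6 thick; shut, its top is about level with the module top, 132 mm above the bench. Turns with the hatch: x from front edge to hinge, y across, z out of the top face. To release: about 5 N here, 5 to 6 mm down to a firm stop.
- cell_hatch_hinge (a point): Middle of the large hatch's hinge axis at its rear edge, 84 mm from the front edge, 3 mm below the top face. Same axes as the press spot. The front edge swings up and away from the robot, to 79 mm above the module top when open. A press near the hinge needs far more force.
- cell_hatch (a joint): Angle of the large hatch (rad): 0 to 0.02 shut and latched; about -0.065 pressed to its stop; about 1.2 sprung fully open. Push-push latch: pressed right to the stop it lets go when the finger is withdrawn; a damped spring then lifts the hatch in about a second. A second full press would shut and latch it again.
- cell_crank (a joint): Angle (rad) of the small sprung crank of the large hatch's push-push lift, hidden in the module's right cheek; a thin steel link joins it to the hatch. It only turns forward: 0 latched at the start, about 0.6 at the bottom of the first press, about 4.2 once the hatch has sprung open, 7.4 if it is pressed shut again.
- cell_mod: Cell module, one of three fixed white housings side by side in any order, each 200 mm deep (x), 100 wide (y), 120 high (z), 106 mm pitch. Front slopes down towards the robot in a grey panel. Its top has the large hatch, a black cell holder under it. Origin: centre of the underside, 12 mm above the bench; x points to the rear, z up. The press spot lies 26 mm in front (-x) of the origin.
- lamp_mod: Lamp module: same housing, with a smaller dark hatch (56 x 44 mm) in its top. Same origin and axes as the cell module.
- lamp_hatch_press (a point): Press spot of the lamp module's smaller hatch, 12 mm in from its front edge, on its top face. To be left alone.
- lamp_hatch (a joint): Angle of the smaller hatch (rad), 0 shut; it has the same kind of push-push latch. To be left shut.
- ctrl_mod: Control module: same size of housing with a display and two rows of keys on its sloping front; a plain closed top with a flat round grey pad, near which one vial stands. Same origin and axes.
- rack: Grey base tray under the three modules, 285 x 335 x 12 mm, fixed, with a low-lipped ledge in front (towards the robot) on which two vials stand. Origin: under the middle of the modules; x to the rear.
- vial0: Loose closed glass sample vial, 25 mm diameter, 58 mm high, standing on the front ledge of the tray. Origin: centre of its underside.
- vial1: Second vial, same size, on the front ledge.
- vial2: Third vial, same size, standing on top of the control module (its top then 190 mm above the bench).
- calculator: Loose pocket calculator, 150 x 80 x 14 mm, lying on the bench at the right. Origin: centre of the underside.
- film_bar: Loose steel film applicator bar, 130 x 22 x 10 mm with a black knob on a stem (42 mm high in all), on the bench at the left. Origin: centre of the underside.
- marker: Loose marker pen, 120 mm long, 13 mm thick, lying on the bench at the right. Origin: under its middle.

How it is judged:
By the outcome, as a careful person would: the job done as asked, in the order asked, and still so for the second after the job is handed in, with the robot touching nothing.
It also fails if it takes over 35 s, if anything falls off the work surface, if the arm or the gripper's body presses on something with over 40 N, if the wrist force passes 120 N, or if a joint passes its speed limit or range.

ROBOT

A 6-joint arm with a two-finger parallel gripper is mounted at the origin on the work surface. World frame = base frame: x ahead of the robot, y to its left, z up, the work surface at z = 0. Lengths are in m, angles in rad, forces in N, time in s.
With the tool pointing down it reaches from about 0.375 to 0.975 m from the base axis. Payload 3.8 kg.
Tool frame: the origin (TCP) lies at the very end of the fingers, on their centre line; the grasp point (between the pads) lies bot.grip_point_offset behind it (bot.grip_point_offset is the distance from the TCP to the grasp point, in m); z points along the fingers, y is the line along which they close (so a half turn about z gives the same grasp; the last joint's range is limited). The gripper opens to 85 mm and grips with 20 to 120 N. Pads are 22 mm wide; open, the fingers measure 114 mm over their backs; the gripper's body (76 mm by 85 mm) begins 54 mm behind the grasp point. The pads swing forward as they close: fully open they stand 13 mm farther back than shut.
Start: joints at [-0.037, 0.264, 1.604, -0, 1.274, -0.037], TCP at [0.675, -0, 0.231] pointing down, gripper open.
Joint ranges: [-2.63, 2.63], [-0.94, 2.18], [0.31, 2.57], [-1.31, 4.45], [0, 2.66], [-2.55, 2.55]. Speed limits (rad/s): [2.57, 2.57, 3.14, 3.14, 3.14, 3.14].

INTERFACE

Orientations are given as a rotation vector (axis times angle).
In Python, from workcell import bot, vision gives the robot as it stands.
- The arm moves only by the tool play_rows, never from a script. Its argument "rows" is a list of rows, each an object of numbers: "dx", "dy", "dz": the shift along the tool's x, y, z as a fraction of full scale; "roll": the turn about the tool's z as a fraction of full scale; "fingers": the closure, from 0 (fully open) to 1 (shut). In form: [{"dx": .., "dy": .., "dz": .., "roll": .., "fingers": ..}, ...]. A call has 1 to 20 rows; each row shifts and turns the commanded pose from where the row before left it, along the tool's axes as they then stand; what a row does not reach is not made up. Full scale, the value 1, is 0.04 m for a shift and 4 degrees for a turn. A row lasts 1/12 s, in which the tool goes at most 41.7 mm and 7.16 degrees, less where a joint would pass 70% of its speed; a pose out of reach is approached as far as the arm can. A call with a number of a shift or a turn outside -1 to 1 is refused whole. A call with a gripper value outside its range is refused whole. The fingers move at their own pace and stop on an object; "grip_force" is the grip in N (left out, the last holds). Time passes only in rows, so rows that do not move let the fingers close. It gives the time, the measured TCP pose, the force and the opening at its end, in the units of the state.
- bot.read_state(): the state, without advancing time (a new reading comes with each control period).
- vision.read_camera(name): name is "scene" or "side" or "wrist"; returns a dict with "pixels" (480x640x3 uint8, red, green, blue), "depth" (480x640 float32, m along the optical axis (not along the pixel's ray), 0 where there is no reading), "fx", "fy", "cx", "cy" (pixels), "distortion" ([k1, k2, p1, p2, k3] as OpenCV has them; the pictures are not rectified), "R" (3x3) and "t" (3): a world point X has camera coordinates R X + t. Camera axes: x right, y down, z forward; pixel columns grow to the right and rows downward; lengths in m; the calibration is good to about 2 mm. A picture is of the moment at which its call begins.
- bot.finish_job(): hands the job in, once; it reports no verdict.
The state is a dict: "time": time; "q": joint angles; "joint_vel": joint speeds; "joint_torque": joint torques, N m; "tool_pos": TCP position; "tcp_rot": TCP orientation; "wrist_force": force on the tool from outside, world axes, zero at the start; "torque": the same for the moment, N m; "width": opening from 0.0 (shut) to 1.0 (fully open).
Only numpy, scipy, OpenCV 4.12 (cv2) and the standard library are available. Lean on these libraries where they do the work, as an engineer would, in place of code of your own. Each camera call takes 0.05 s, during which the arm holds its last target. There are 200 camera calls.

## Working session

There is one attempt and no reset: what is moved stays moved. The work goes in short steps, Python scripts to look and compute and a tool call to move; the robot and the scene stay as the last step left them, time stands still between calls to the robot, and variables do not carry over. Pictures are saved under pics/ and viewed, on a budget of 10 in all, crops included, one or two more only if the job needs it, and the job is handed in when it is done.

Besides the shell and the picture viewer there is one more tool, called as name(argument=value, ...), one argument or row to a line, values as JSON. play_rows: Moves the arm, as the interface text tells. Its arguments: {"type":"object","properties":{"rows":{"type":"array","items":{"type":"object","properties":{"dx":{"type":"number","minimum":-1,"maximum":1},"dy":{"type":"number","minimum":-1,"maximum":1},"dz":{"type":"number","minimum":-1,"maximum":1},"roll":{"type":"number","minimum":-1,"maximum":1},"fingers":{"type":"number"}}}},"grip_force":{"type":"number"}},"required":["rows"]}

```bash
mkdir -p pics
cat > h.py <<'E'
import numpy as np, cv2
from workcell import bot, vision
def grab(n, save=None):
    c=vision.read_camera(n)
    if save: cv2.imwrite('pics/'+save, cv2.cvtColor(c['pixels'],cv2.COLOR_RGB2BGR))
    return c
def cloud(c):
    K=np.array([[c['fx'],0,c['cx']],[0,c['fy'],c['cy']],[0,0,1]])
    v,u=np.mgrid[0:480,0:640]
    p=cv2.undistortPoints(np.stack([u,v],-1).reshape(-1,1,2).astype(np.float64),K,np.array(c['distortion'])).reshape(480,640,2)
    d=c['depth'][...,None]
    P=np.concatenate([p*d,d],-1)
    W=(P-np.array(c['t']))@np.array(c['R'])
    W[c['depth']<=0]=np.nan
    return W
def proj(c,X):
    K=np.array([[c['fx'],0,c['cx']],[0,c['fy'],c['cy']],[0,0,1]])
    return cv2.projectPoints(np.atleast_2d(X).astype(float),cv2.Rodrigues(np.array(c['R']))[0],np.array(c['t'],float),K,np.array(c['distortion']))[0].reshape(-1,2)
E
python3 - <<'E'
from h import *
s=bot.read_state(); print(s, bot.grip_point_offset)
for n in('scene','wrist'):
    c=grab(n,n+'0.png'); np.save('pics/'+n+'W.npy',cloud(c))
    print(n,-np.array(c['R']).T@np.array(c['t']))
E
```

```text
{'time': 0.0, 'q': array([-3.68853561e-02,  2.64742879e-01,  1.60537154e+00, -5.26897532e-07,
        1.27367220e+00, -3.69133226e-02]), 'joint_vel': array([ 6.68106421e-04, -1.56287679e-05,  4.72839018e-05, -1.16166128e-03,
       -1.97962344e-03, -1.20889636e-03]), 'joint_torque': array([ 6.10465631e-04, -5.15121067e+01, -3.67308676e+01, -4.07824507e-05,
        1.31324201e-02,  1.46811578e-05]), 'tool_pos': array([6.74280232e-01, 3.44210287e-05, 2.29970257e-01]), 'tcp_rot': array([-2.22027317, -2.22033561,  0.00234471]), 'wrist_force': array([-0.13427987,  0.46617898,  0.16987469]), 'torque': array([-0.00282409, -0.06024285, -0.02553429]), 'width': 0.9998134238581601} 0.0187
scene [ 0.93151624 -0.41011451  1.0754965 ]
wrist [0.67464177 0.0771692  0.37260591]
```

View pics/scene0.png

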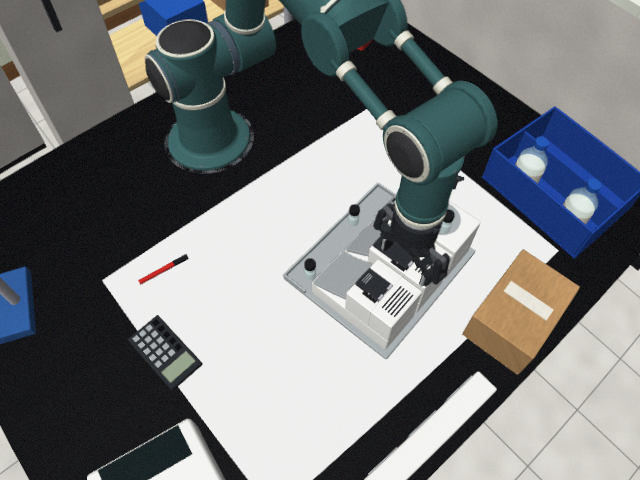

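View pics/wrist0.png

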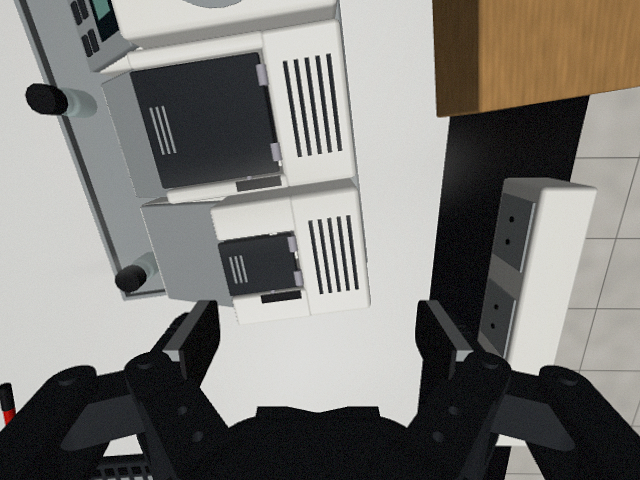

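The wrist view shows the large hatch (corners about (132,71), (262,53), (281,172), (165,189)) with its ribs at (162,130). The lamp hatch is at (260,262), and the control module is at the top with its pad at (212,0). Vials stand on the ledge at (60,100) and (135,275). The scene view agrees, with the cell module in the middle.

Run:
```python
from h import *
W=np.load('pics/wristW.npy')
f=lambda u,v,r=3: np.nanmedian(W[v-r:v+r+1,u-r:u+r+1].reshape(-1,3),0)
pts={'FL':(137,76),'FR':(169,183),'RL':(252,60),'RR':(272,165),'rib':(162,130),'mid':(210,120),'lampFL':(225,246),'lampFR':(240,290),'lamprear':(285,255),'lamp rib':(238,268),'modtopcell':(270,110),'bench':(300,360)}
P={k:f(*p) for k,p in pts.items()}
for k,p in P.items(): print(k,p.round(4))
# plane points of dark hatch, min-area rect
I=cv2.imread('pics/wrist0.png').max(2)
m=(I<75).astype(np.uint8); z=W[...,2]; m[~((z>.12)&(z<.145))]=0
n,l,st,ce=cv2.connectedComponentsWithStats(cv2.morphologyEx(m,cv2.MORPH_OPEN,np.ones((5,5))))
i=l[120,210]; Q=W[l==i]; print(st[i],np.nanmedian(Q[:,2]))
r=cv2.minAreaRect(Q[:,:2].astype(np.float32)); print(r, cv2.boxPoints(r))
# things above z .15
hi=W[(z>.15)&(z<.21)]; print(len(hi),hi.min(0) if len(hi) else '',hi.max(0) if len(hi) else '')
c=grab('side','side0.png')
```

```text
FL [0.5587 0.111  0.1332]
FR [0.5698 0.0428 0.1337]
RL [0.6327 0.1207 0.1318]
RR [0.6425 0.055  0.1321]
rib [0.5702 0.0782 0.1337]
mid [0.6023 0.0846 0.1327]
lampFL [ 0.6047 -0.0045  0.1326]
lampFR [ 0.6134 -0.0408  0.1328]
lamprear [ 0.6495 -0.0118  0.132 ]
lamp rib [ 0.6135 -0.0223  0.133 ]
modtopcell [0.6407 0.0916 0.1293]
bench [ 6.509e-01 -2.061e-01  5.000e-04]
[  131    53   147   135 13962] 0.13276298430163497
((0.6001250147819519, 0.08289426565170288), (0.08466683328151703, 0.0775105357170105), 7.981395244598389) [[0.55282044 0.11539606]
 [0.5635829  0.03863635]
 [0.6474296  0.05039247]
 [0.63666713 0.12715217]]
0
```

View pics/side0.png

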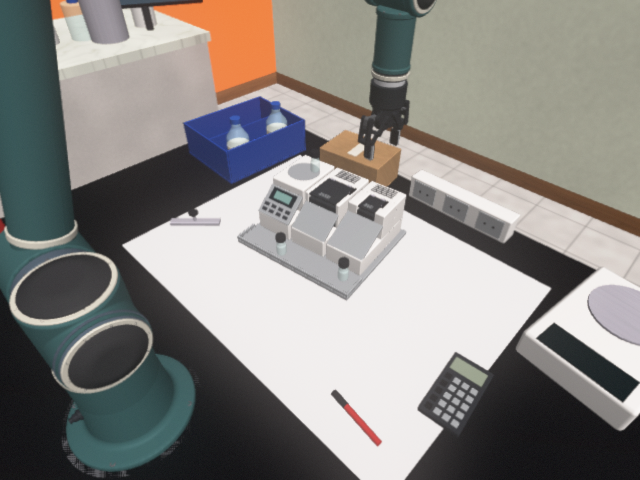

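The hatch fit is 84.7 x 77.5 mm with a top height of 0.133, which matches the given sizes. Yaw is about 8°. The press spot comes out at (0.570, 0.0785) both from the fit and from the ribs. Next I shut the fingers and go above it. In tool axes, dx is world y, dy is world x and dz is down.

play_rows(
  rows=[
    {"dx": 0.49, "dy": -0.65, "fingers": 1},
    {"dx": 0.49, "dy": -0.65, "fingers": 1},
    {"dx": 0.49, "dy": -0.65, "fingers": 1},
    {"dx": 0.49, "dy": -0.65, "fingers": 1},
    {"fingers": 1},
    {"fingers": 1},
    {"dz": 0.5, "fingers": 1},
    {"dz": 0.5, "fingers": 1},
    {"dz": 0.4, "fingers": 1},
    {"fingers": 1},
    {"fingers": 1},
    {"fingers": 1},
  ],
)

```text
validation failed for argument at $.ro...
```

Run:
```python
from h import *
s=bot.read_state(); print(s['time'],s['tool_pos'],s['tcp_rot'],s['wrist_force'],s['width'])
c=grab('wrist','wrist1.png'); W=cloud(c)
p=proj(c,[[.570,.0785,.133],s['tool_pos']]); print(p)
I=cv2.cvtColor(c['pixels'],cv2.COLOR_RGB2BGR)
for q in p: cv2.circle(I,tuple(int(x) for x in q),4,(0,0,255),1)
cv2.imwrite('pics/wrist1.png',I)
```

```text
0.15 [ 6.74417797e-01 -1.12540461e-05  2.30212100e-01] [-2.22057569e+00 -2.22045957e+00  1.93961954e-03] [ 0.07076969 -0.28311536 -0.56273892] 1.0030289441209173
[[162.33144112 129.48858606]
 [317.36792275 303.33736128]]
```

View pics/wrist1.png

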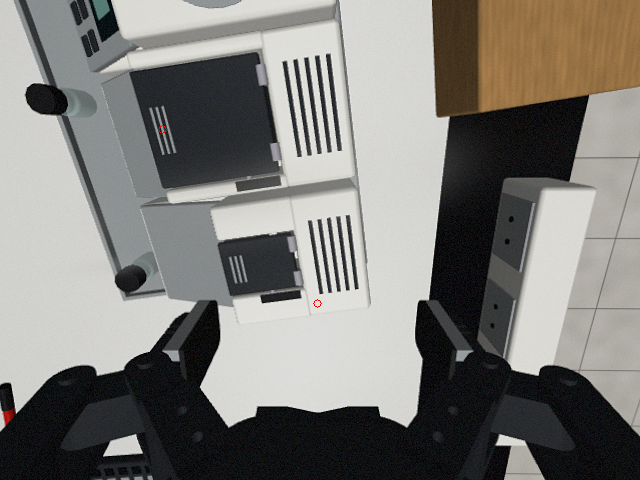

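The move call was refused, so the arm hasn't moved. The projected target sits on the ribs at (162,129). I'll resend with every field filled in.

play_rows(
  rows=[
    {"dx": 0.49, "dy": -0.65, "dz": 0.0, "roll": 0.0, "fingers": 1.0},
    {"dx": 0.49, "dy": -0.65, "dz": 0.0, "roll": 0.0, "fingers": 1.0},
    {"dx": 0.49, "dy": -0.65, "dz": 0.0, "roll": 0.0, "fingers": 1.0},
    {"dx": 0.49, "dy": -0.65, "dz": 0.0, "roll": 0.0, "fingers": 1.0},
    {"dx": 0.0, "dy": 0.0, "dz": 0.0, "roll": 0.0, "fingers": 1.0},
    {"dx": 0.0, "dy": 0.0, "dz": 0.0, "roll": 0.0, "fingers": 1.0},
    {"dx": 0.0, "dy": 0.0, "dz": 0.5, "roll": 0.0, "fingers": 1.0},
    {"dx": 0.0, "dy": 0.0, "dz": 0.5, "roll": 0.0, "fingers": 1.0},
    {"dx": 0.0, "dy": 0.0, "dz": 0.4, "roll": 0.0, "fingers": 1.0},
    {"dx": 0.0, "dy": 0.0, "dz": 0.0, "roll": 0.0, "fingers": 1.0},
    {"dx": 0.0, "dy": 0.0, "dz": 0.0, "roll": 0.0, "fingers": 1.0},
    {"dx": 0.0, "dy": 0.0, "dz": 0.0, "roll": 0.0, "fingers": 1.0},
  ],
)

```text
time: 1.2
tool_pos: [0.5722, 0.078, 0.1762]
tcp_rot: [2.221, 2.22, 0.001]
wrist_force: [-0.6, 0.9, -0.2]
width: 0.001
```

Run:
```python
from h import *
s=bot.read_state(); print(s['time'],s['tool_pos'],s['wrist_force'])
c=grab('wrist','wrist2.png')
print(proj(c,[[.570,.0785,.133],s['tool_pos'],[*s['tool_pos'][:2],.133]]))
```

```text
1.2 [0.57224275 0.07795569 0.17616077] [-0.63352838  0.86225681 -0.15479069]
[[313.467704   267.2186733 ]
 [317.39401908 303.30260566]
 [317.24995219 268.05808612]]
```

View pics/wrist2.png

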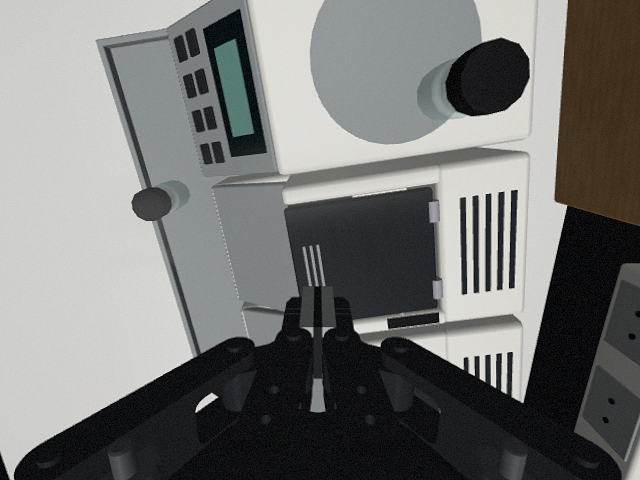

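The closed fingertips point at the ribs (about (314,265)), so the aim is within about 2 mm. Vial2 at (488,77) is well clear. I'll descend to just above the hatch.

play_rows(
  rows=[
    {"dx": 0.0, "dy": -0.05, "dz": 0.4, "roll": 0.0, "fingers": 1.0},
    {"dx": 0.0, "dy": 0.0, "dz": 0.4, "roll": 0.0, "fingers": 1.0},
    {"dx": 0.0, "dy": 0.0, "dz": 0.1, "roll": 0.0, "fingers": 1.0},
    {"dx": 0.0, "dy": 0.0, "dz": 0.0, "roll": 0.0, "fingers": 1.0},
    {"dx": 0.0, "dy": 0.0, "dz": 0.0, "roll": 0.0, "fingers": 1.0},
  ],
)

```text
time: 1.67
tool_pos: [0.5697, 0.0784, 0.1403]
tcp_rot: [2.221, 2.221, 0.001]
wrist_force: [-0.2, 0.5, -0.1]
width: -0.003
```

play_rows(
  rows=[
    {"dx": 0.0, "dy": 0.0, "dz": 0.05, "roll": 0.0, "fingers": 1.0},
    {"dx": 0.0, "dy": 0.0, "dz": 0.05, "roll": 0.0, "fingers": 1.0},
    {"dx": 0.0, "dy": 0.0, "dz": 0.05, "roll": 0.0, "fingers": 1.0},
    {"dx": 0.0, "dy": 0.0, "dz": 0.05, "roll": 0.0, "fingers": 1.0},
    {"dx": 0.0, "dy": 0.0, "dz": 0.025, "roll": 0.0, "fingers": 1.0},
    {"dx": 0.0, "dy": 0.0, "dz": 0.025, "roll": 0.0, "fingers": 1.0},
    {"dx": 0.0, "dy": 0.0, "dz": 0.0, "roll": 0.0, "fingers": 1.0},
  ],
)

```text
time: 2.25
tool_pos: [0.5692, 0.0785, 0.1297]
tcp_rot: [2.221, 2.221, 0.0]
wrist_force: [-5.9, -0.5, 18.0]
width: 0.003
```

play_rows(
  rows=[
    {"dx": 0.0, "dy": 0.0, "dz": 0.0, "roll": 0.0, "fingers": 1.0},
  ],
)

```text
time: 2.33
tool_pos: [0.5691, 0.0784, 0.1305]
tcp_rot: [-2.221, -2.221, -0.0]
wrist_force: [-4.5, -1.3, 14.1]
width: 0.001
```

Run:
```python
from h import *
s=bot.read_state(); print(s['time'],s['tool_pos'],s['wrist_force'],s['torque'])
c=grab('wrist','wrist3.png')
c=grab('side'); W=cloud(c)
u,v=proj(c,s['tool_pos'])[0].astype(int); print(u,v)
I=cv2.cvtColor(c['pixels'],cv2.COLOR_RGB2BGR)[v-50:v+50,u-60:u+60]
cv2.imwrite('pics/side3.png',cv2.resize(I,None,fx=6,fy=6,interpolation=cv2.INTER_CUBIC))
```

```text
2.3333 [0.56911168 0.07843119 0.1304919 ] [-4.45060986 -1.30639472 14.09459508] [-0.05387642  0.80226523  0.03192365]
323 196
```

View pics/side3.png

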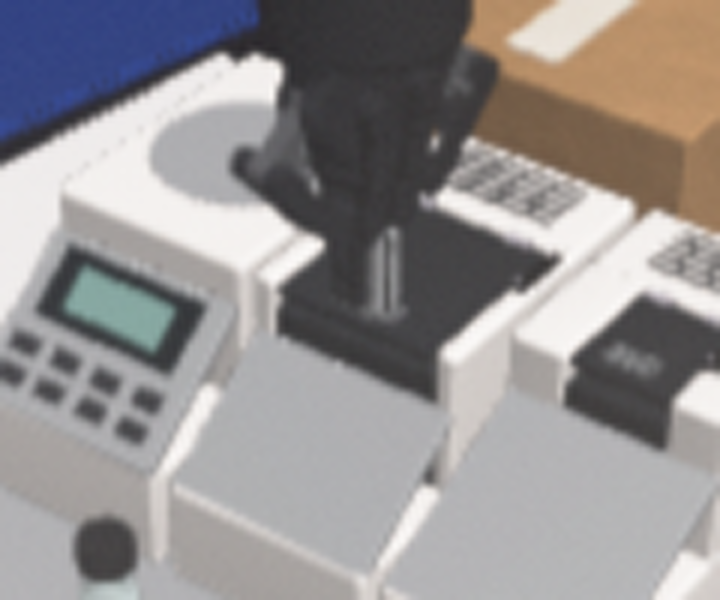

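The side view shows the fingertip on the large hatch's ribs and nothing else touched. I'll check the hatch angle from depth, since 14 N is more than expected.

Run:
```python
from h import *
a=np.radians(7.98); ex=np.array([np.cos(a),np.sin(a)]); ey=np.array([-ex[1],ex[0]]); o=np.array([.5702,.0787])
def ang(W,name):
    d=W[...,:2]-o; x=d@ex; y=d@ey; z=W[...,2]
    for lab,m in (('hatch',(x>-9)&(abs(x-.028)<.036)&(y>.014)&(y<.034)),('modrear',(x>.085)&(x<.125)&(abs(y)<.045)),('sideL',(x>-.005)&(x<.06)&(abs(y-.044)<.003))):
        m=m&(z>.11)&(z<.15)
        if m.sum()<30: print(name,lab,m.sum()); continue
        A=np.c_[x[m],y[m],np.ones(m.sum())]; k=np.linalg.lstsq(A,z[m],rcond=None)[0]
        print(name,lab,m.sum(),k.round(4),'z@press',(k[2]).round(4),'z med',np.median(z[m]).round(4))
ang(np.load('pics/wristW.npy'),'before')
s=bot.read_state();ang(cloud(grab('wrist')),'now'); print(s['tool_pos'],s['wrist_force'])
```

```text
before hatch 3783 [-0.0188 -0.003   0.1334] z@press 0.1334 z med 0.1328
before modrear 8825 [-0.0096 -0.001   0.1332] z@press 0.1332 z med 0.1322
before sideL 1096 [-0.0013 -0.0094  0.1324] z@press 0.1324 z med 0.132
now hatch 6880 [ 0.0165 -0.0009  0.1309] z@press 0.1309 z med 0.1314
now modrear 16178 [-0.0088 -0.0014  0.1332] z@press 0.1332 z med 0.1323
now sideL 2094 [1.00e-04 5.00e-04 1.32e-01] z@press 0.132 z med 0.132
[0.56912978 0.07846106 0.13088962] [-4.18368405 -0.54304756  9.86019008]
```

The hatch is about 2.5 mm down and the force is relaxing, so the travel is damped and it isn't at the stop yet. I'll continue slowly.

play_rows(
  rows=[
    {"dx": 0.0, "dy": 0.0, "dz": 0.012, "roll": 0.0, "fingers": 1.0},
    {"dx": 0.0, "dy": 0.0, "dz": 0.012, "roll": 0.0, "fingers": 1.0},
    {"dx": 0.0, "dy": 0.0, "dz": 0.012, "roll": 0.0, "fingers": 1.0},
    {"dx": 0.0, "dy": 0.0, "dz": 0.012, "roll": 0.0, "fingers": 1.0},
  ],
)

```text
time: 2.82
tool_pos: [0.5691, 0.0784, 0.1293]
tcp_rot: [2.221, 2.221, 0.0]
wrist_force: [-5.0, -0.0, 10.8]
width: -0.001
```

play_rows(
  rows=[
    {"dx": 0.0, "dy": 0.0, "dz": 0.012, "roll": 0.0, "fingers": 1.0},
    {"dx": 0.0, "dy": 0.0, "dz": 0.012, "roll": 0.0, "fingers": 1.0},
    {"dx": 0.0, "dy": 0.0, "dz": 0.012, "roll": 0.0, "fingers": 1.0},
    {"dx": 0.0, "dy": 0.0, "dz": 0.0, "roll": 0.0, "fingers": 1.0},
  ],
)

```text
time: 3.15
tool_pos: [0.5691, 0.0784, 0.128]
tcp_rot: [2.221, 2.221, 0.001]
wrist_force: [-4.9, -0.7, 11.5]
width: 0.003
```

play_rows(
  rows=[
    {"dx": 0.0, "dy": 0.0, "dz": 0.012, "roll": 0.0, "fingers": 1.0},
    {"dx": 0.0, "dy": 0.0, "dz": 0.012, "roll": 0.0, "fingers": 1.0},
    {"dx": 0.0, "dy": 0.0, "dz": 0.0, "roll": 0.0, "fingers": 1.0},
  ],
)

```text
time: 3.4
tool_pos: [0.5692, 0.0784, 0.1273]
tcp_rot: [2.221, 2.221, 0.001]
wrist_force: [-5.3, 0.1, 11.7]
width: -0.001
```

play_rows(
  rows=[
    {"dx": 0.0, "dy": 0.0, "dz": 0.012, "roll": 0.0, "fingers": 1.0},
    {"dx": 0.0, "dy": 0.0, "dz": 0.012, "roll": 0.0, "fingers": 1.0},
    {"dx": 0.0, "dy": 0.0, "dz": 0.0, "roll": 0.0, "fingers": 1.0},
  ],
)

```text
time: 3.65
tool_pos: [0.5693, 0.0784, 0.1268]
tcp_rot: [2.221, 2.221, 0.001]
wrist_force: [-7.1, -0.4, 15.1]
width: -0.002
```

play_rows(
  rows=[
    {"dx": 0.0, "dy": 0.0, "dz": 0.012, "roll": 0.0, "fingers": 1.0},
    {"dx": 0.0, "dy": 0.0, "dz": 0.0, "roll": 0.0, "fingers": 1.0},
  ],
)

```text
time: 3.82
tool_pos: [0.5693, 0.0784, 0.1268]
tcp_rot: [2.221, 2.221, 0.001]
wrist_force: [-7.5, -0.4, 17.0]
width: 0.001
```

Run:
```python
from h import *
a=np.radians(7.98); ex=np.array([np.cos(a),np.sin(a)]); ey=np.array([-ex[1],ex[0]]); o=np.array([.5702,.0787])
W=cloud(grab('wrist')); d=W[...,:2]-o; x=d@ex; y=d@ey; z=W[...,2]
m=(abs(x-.028)<.036)&(y>.014)&(y<.034)&(z>.11)&(z<.15)
print(np.linalg.lstsq(np.c_[x[m],y[m],np.ones(m.sum())],z[m],rcond=None)[0])
s=bot.read_state(); print(s['time'],s['tool_pos'],s['wrist_force'])
```

```text
[ 0.07462657 -0.00230539  0.12675142]
3.8667 [0.56930471 0.07845031 0.12676057] [-5.98335033 -0.55109955 16.70210806]
```

Position is fixed at 0.1268 while the force rises, and the slope is about 0.07 rad, so the hatch is at the stop. Now I withdraw quickly, up and back.

play_rows(
  rows=[
    {"dx": 0.0, "dy": 0.0, "dz": -0.5, "roll": 0.0, "fingers": 1.0},
    {"dx": 0.0, "dy": 0.0, "dz": -0.8, "roll": 0.0, "fingers": 1.0},
    {"dx": 0.0, "dy": -0.3, "dz": -0.8, "roll": 0.0, "fingers": 1.0},
    {"dx": 0.0, "dy": -0.5, "dz": -0.8, "roll": 0.0, "fingers": 1.0},
    {"dx": 0.0, "dy": -0.6, "dz": -0.7, "roll": 0.0, "fingers": 1.0},
    {"dx": 0.0, "dy": -0.6, "dz": -0.7, "roll": 0.0, "fingers": 1.0},
    {"dx": 0.0, "dy": -0.6, "dz": 0.0, "roll": 0.0, "fingers": 1.0},
    {"dx": 0.0, "dy": 0.0, "dz": 0.0, "roll": 0.0, "fingers": 1.0},
    {"dx": 0.0, "dy": 0.0, "dz": 0.0, "roll": 0.0, "fingers": 1.0},
    {"dx": 0.0, "dy": 0.0, "dz": 0.0, "roll": 0.0, "fingers": 1.0},
    {"dx": 0.0, "dy": 0.0, "dz": 0.0, "roll": 0.0, "fingers": 1.0},
    {"dx": 0.0, "dy": 0.0, "dz": 0.0, "roll": 0.0, "fingers": 1.0},
    {"dx": 0.0, "dy": 0.0, "dz": 0.0, "roll": 0.0, "fingers": 1.0},
    {"dx": 0.0, "dy": 0.0, "dz": 0.0, "roll": 0.0, "fingers": 1.0},
    {"dx": 0.0, "dy": 0.0, "dz": 0.0, "roll": 0.0, "fingers": 1.0},
    {"dx": 0.0, "dy": 0.0, "dz": 0.0, "roll": 0.0, "fingers": 1.0},
    {"dx": 0.0, "dy": 0.0, "dz": 0.0, "roll": 0.0, "fingers": 1.0},
    {"dx": 0.0, "dy": 0.0, "dz": 0.0, "roll": 0.0, "fingers": 1.0},
  ],
)

```text
time: 5.37
tool_pos: [0.465, 0.0784, 0.2955]
tcp_rot: [-2.221, -2.221, 0.0]
wrist_force: [-0.1, 0.9, 0.8]
width: 0.002
```

```bash
cat > chk.py <<'E'
from h import *
import sys
a=np.radians(7.98); ex=np.array([np.cos(a),np.sin(a)]); ey=np.array([-ex[1],ex[0]]); o=np.array([.5702,.0787])
for n in ('wrist','side','scene'):
    c=grab(n,n+sys.argv[1]+'.png'); W=cloud(c)
    d=W[...,:2]-o; x=d@ex; y=d@ey; z=W[...,2]
    m=(x>.02)&(x<.08)&(abs(y)<.034)&(z>.14)&(z<.23)
    print(n,m.sum(), (z[m].max().round(4), np.polyfit(x[m],z[m],1)) if m.sum()>50 else '')
s=bot.read_state(); print(s['time'],s['tool_pos'],s['wrist_force'])
E
python3 chk.py 4
```

```text
wrist 2253 (np.float64(0.2103), array([-3.00907131,  0.33247935]))
side 464 (np.float64(0.2113), array([-2.80742194,  0.32117649]))
scene 739 (np.float64(0.2125), array([-2.50902007,  0.31910407]))
5.5167 [0.46497556 0.07839546 0.29556321] [0.79312533 0.33851161 0.06819386]
```

View pics/side4.png

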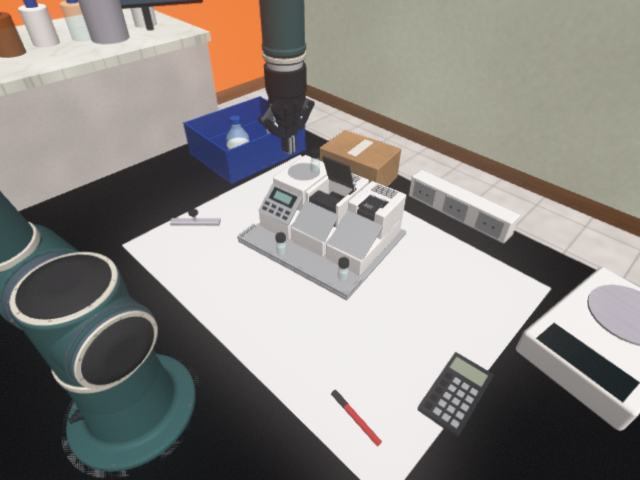

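The large hatch stands up at (340,175), with its top at 0.211 = 79 mm above the module. The lamp hatch is shut and the vials are still standing. Now I watch it for two more seconds.

play_rows(
  rows=[
    {"dx": 0.0, "dy": 0.0, "dz": 0.0, "roll": 0.0, "fingers": 1.0},
    {"dx": 0.0, "dy": 0.0, "dz": 0.0, "roll": 0.0, "fingers": 1.0},
    {"dx": 0.0, "dy": 0.0, "dz": 0.0, "roll": 0.0, "fingers": 1.0},
    {"dx": 0.0, "dy": 0.0, "dz": 0.0, "roll": 0.0, "fingers": 1.0},
    {"dx": 0.0, "dy": 0.0, "dz": 0.0, "roll": 0.0, "fingers": 1.0},
    {"dx": 0.0, "dy": 0.0, "dz": 0.0, "roll": 0.0, "fingers": 1.0},
    {"dx": 0.0, "dy": 0.0, "dz": 0.0, "roll": 0.0, "fingers": 1.0},
    {"dx": 0.0, "dy": 0.0, "dz": 0.0, "roll": 0.0, "fingers": 1.0},
    {"dx": 0.0, "dy": 0.0, "dz": 0.0, "roll": 0.0, "fingers": 1.0},
    {"dx": 0.0, "dy": 0.0, "dz": 0.0, "roll": 0.0, "fingers": 1.0},
    {"dx": 0.0, "dy": 0.0, "dz": 0.0, "roll": 0.0, "fingers": 1.0},
    {"dx": 0.0, "dy": 0.0, "dz": 0.0, "roll": 0.0, "fingers": 1.0},
    {"dx": 0.0, "dy": 0.0, "dz": 0.0, "roll": 0.0, "fingers": 1.0},
    {"dx": 0.0, "dy": 0.0, "dz": 0.0, "roll": 0.0, "fingers": 1.0},
    {"dx": 0.0, "dy": 0.0, "dz": 0.0, "roll": 0.0, "fingers": 1.0},
    {"dx": 0.0, "dy": 0.0, "dz": 0.0, "roll": 0.0, "fingers": 1.0},
    {"dx": 0.0, "dy": 0.0, "dz": 0.0, "roll": 0.0, "fingers": 1.0},
    {"dx": 0.0, "dy": 0.0, "dz": 0.0, "roll": 0.0, "fingers": 1.0},
    {"dx": 0.0, "dy": 0.0, "dz": 0.0, "roll": 0.0, "fingers": 1.0},
    {"dx": 0.0, "dy": 0.0, "dz": 0.0, "roll": 0.0, "fingers": 1.0},
  ],
)

```text
time: 7.18
tool_pos: [0.465, 0.0784, 0.2955]
tcp_rot: [2.221, 2.221, -0.0]
wrist_force: [-0.0, -0.1, -0.7]
width: 0.001
```

play_rows(
  rows=[
    {"dx": 0.0, "dy": 0.0, "dz": 0.0, "roll": 0.0, "fingers": 1.0},
    {"dx": 0.0, "dy": 0.0, "dz": 0.0, "roll": 0.0, "fingers": 1.0},
    {"dx": 0.0, "dy": 0.0, "dz": 0.0, "roll": 0.0, "fingers": 1.0},
    {"dx": 0.0, "dy": 0.0, "dz": 0.0, "roll": 0.0, "fingers": 1.0},
    {"dx": 0.0, "dy": 0.0, "dz": 0.0, "roll": 0.0, "fingers": 1.0},
    {"dx": 0.0, "dy": 0.0, "dz": 0.0, "roll": 0.0, "fingers": 1.0},
    {"dx": 0.0, "dy": 0.0, "dz": 0.0, "roll": 0.0, "fingers": 1.0},
    {"dx": 0.0, "dy": 0.0, "dz": 0.0, "roll": 0.0, "fingers": 1.0},
  ],
)

```text
time: 7.85
tool_pos: [0.465, 0.0784, 0.2955]
tcp_rot: [-2.221, -2.221, 0.0]
wrist_force: [0.5, -0.4, -0.1]
width: -0.0
```

```bash
python3 chk.py 5
```

```text
wrist 2266 (np.float64(0.2099), array([-3.01617863,  0.33283285]))
side 471 (np.float64(0.2111), array([-2.81904041,  0.32160481]))
scene 750 (np.float64(0.2127), array([-2.45801359,  0.31641284]))
8.0 [0.46499913 0.07840515 0.29551781] [-0.37673094  0.72402736  0.66139987]
```

View pics/wrist5.png

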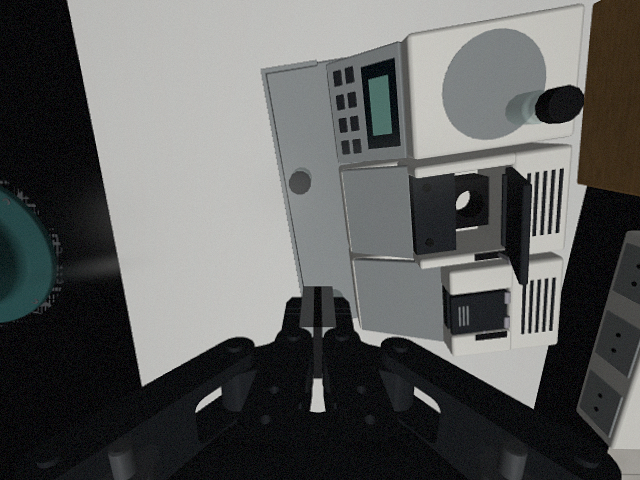

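The hatch is up at (515,225) with the cell holder showing at (470,200). The lamp hatch at (478,312) is shut and the vials are standing.

```bash
python3 -c "
from workcell import bot; print(bot.finish_job())"
```

```text
the job is handed in; nothing more can be done
None
```

I pressed the front edge of the large hatch once with the closed fingertips, down to its stop. When I withdrew the hand, the hatch sprang fully open. I watched it for about 2.5 s with the hand clear, then handed the job in at about 8 s.

- **Hatch open:** its front edge stood at 0.210 to 0.213 m in all three cameras, about 79 mm above the module top, the same at the start and end of the watch.
- **Surroundings:** the lamp hatch is shut and the vials are standing, and nothing else looked moved in the pictures. The wrist force was back to noise level.
- **Press force disagreed:** the reading was about 10 to 12 N during the slow travel, with a brief 18 N early on and 17 N at the stop. The task gave about 5 N. The hatch angle from depth was about -0.07 rad, which agrees with the stop.
- **Refused call:** my first move call was refused and moved nothing, so I sent it again with all fields filled in.

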